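# Weight the sprung hold-down open and slide the long wrench under it

### The job

Get the hold-down ready for me: first set the steel block squarely in the tray on the tail of the sprung arm, so that its weight alone keeps the arm up. Then slide the longer of the two wrenches under the raised rubber pad, from the robot's side, until its open jaw lies flat on the bench centred beneath the pad. Leave the block in its tray and the arm up: I shall lift the block off and file the ring end myself.

Things in the scene. Friction and masses are not known exactly. Their poses are not given: they have to be found in the camera images.
- hold_down: Sprung hold-down on the bench: dark steel beam (24 mm wide, its top at 83 mm when up) on a grey pivot bracket, 28 mm rubber pad at one end, tray at the tail. Origin: on the bench, straight below the pad when the arm is up. z up; the arm runs along -y: bracket (80x80 mm, 97 mm high) centred at y = -150 mm, tray at -260 mm. Its -x side faces the robot; the wrench goes in there, moving along +x.
- tray (a point): Centre of the floor of the open steel tray on the arm's tail. Inside 70 mm (x) by 100 mm (y, along the arm), walls 4 mm, rim 8 mm above the floor. Arm up: level, the floor 87 mm above the bench, 260 mm along the hold-down's -y from its origin. Arm down: tilted 0.24 rad, outer end up, the floor about 113 mm above the bench; it sinks level as it is loaded.
- hold_arm (a joint): Angle of the sprung arm, rad: 0 = down (pad almost on the bench), 0.24 = fully up against its stop (beam and tray level, pad underside 40 mm above the bench). A spring drives the pad down; about 3 to 4 N downward at the middle of the tray opens the arm fully, so the block's weight (6 to 8 N) in the tray keeps it up.
- steel_block: Bare steel setting block with small drilled holes, 40 mm (x) by 70 mm (y) by 40 mm high (z), about 0.72 kg. Origin: centre of its underside. It belongs on the tray's floor inside the rim, its 70 mm side along the arm (its y parallel to the hold-down's y, either way round).
- wrench_19: Longer of two plain steel combination wrenches, 256 mm (the other 190), lying flat, jaw away from the robot, about 0.2 kg. Origin: mid-length, underside; z up, y along the shank to the open jaw. Shank 12 mm wide, from 1 to 7 mm above the underside; grip it at the origin. Jaw 40 mm wide, 8 thick, centred at y = 105 mm, tips at 128. Ring end 32 mm wide, 10 thick, at y = -112 mm.

How it is judged:
By the outcome, as a careful person would: the job done as asked, in the order asked, and still so for the second after the job is handed in, with the robot touching nothing.
It also fails if it takes over 61 s, if anything falls off the work surface, if the arm or the gripper's body presses on something with over 40 N, if the wrist force passes 120 N, or if a joint passes its speed limit or range.

### The arm

A 6-joint arm with a two-finger parallel gripper is mounted at the origin on a cart in front of the work surface, level with it; the furniture and walls round the work are solid. World frame = base frame: x ahead of the robot, y to its left, z up, the work surface at z = 0. Lengths are in m, angles in rad, forces in N, time in s.
With the tool pointing down it reaches from about 0.375 to 0.925 m from the base axis. Payload 5.7 kg.
Tool frame: the origin (TCP) lies on the centre line of the jaws, within the pads' length; the fingertips stand 11 mm ahead of it and the grasp point (between the pads) lies 8 mm behind it; z points along the fingers, y is the line along which they close (so a half turn about z gives the same grasp; the last joint's range is limited). The gripper opens to 88 mm and grips with 3 to 60 N. Pads are 20 mm wide; open, the fingers measure 115 mm over their backs; the gripper's body (75 mm by 178 mm) begins 61 mm behind the grasp point.
Start: joints at [1.023, 0.359, 1.51, -0, 1.272, -0.115], TCP at [0.252, 0.545, 0.234] pointing down, gripper open.
Joint ranges: [-2.97, 2.97], [-1.01, 2.36], [0.21, 2.38], [-0.96, 4.11], [0.2, 2.71], [-2.98, 2.98]. Speed limits (rad/s): [2.39, 2.39, 3.14, 3.14, 3.14, 3.14].

### API

Orientations are given as a 3x3 rotation matrix whose columns are the frame's x, y, z axes.
In Python, from bench import env gives the robot as it stands. Calls block until the motion is done:
- env.move_to(position, orientation): joint-space move of the TCP to a pose.
- env.movel(position, orientation=None, feed=0.15, threshold=None): straight line of the TCP; orientation=None keeps the orientation; feed is the mean speed in m/s. With threshold (N) it stops when the force on the tool has changed by that much, and returns True; else False.
- env.set_joints(angles): joint-space move.
- env.open() and env.grasp(grip_force=None): open the fingers fully, or close them until they stop; grip_force is the grip in N (None keeps the last).
- env.pause(seconds).
- env.inverse_kinematics(position, orientation): joint angles nearest the present ones, or None.
- env.snapshot(name): name is "side" or "top"; returns a dict with "frame" (480x640x3 uint8, red, green, blue), "intrinsics" (3x3 intrinsics, pixels), "k1" (the pictures are not rectified: a ray, as slopes to the right and down, at radius r is drawn at 1 + k1 r^2 times it, then the intrinsics apply), "R" (3x3) and "t" (3): a world point X has camera coordinates R X + t. Camera axes: x right, y down, z forward; pixel columns grow to the right and rows downward; lengths in m; the calibration is good to about 2 mm. A picture is of the moment at which its call begins. There is no depth.
A pose or a line that the arm cannot do raises env.IKError and nothing moves.
- env.finish_job(): hands the job in; it is judged then, once.
Readings, each from a call of its own:
- env.read_clock(): time.
- env.read_qpos(): joint angles.
- env.read_dq(): joint speeds.
- env.read_tau(): joint torques, N m.
- env.read_eef_pos(): TCP position.
- env.read_orientation(): TCP orientation.
- env.read_ft_force(): force on the tool from outside, world axes, zero at the start.
- env.read_wrist_torque(): the same for the moment, N m.
- env.read_gripper_width(): opening from 0.0 (shut) to 1.0 (fully open).
- env.read_gripper_force(): force on a finger pad.
Only numpy, scipy, OpenCV 4.12 (cv2) and the standard library are available. Lean on these libraries where they do the work, as an engineer would, in place of code of your own. Each camera call takes 0.05 s, during which the arm holds its last target. There are 200 camera calls.

## Working session

There is one attempt and no reset: what is moved stays moved. The work goes in short steps, each a Python script; the robot and the scene stay as the last script left them, time stands still between calls to the robot, and variables do not carry over. Pictures are saved under pics/ and viewed, at most 10 in all, crops included, and the job is handed in when it is done.

```bash
mkdir -p pics; ls; python3 - <<'E'
from bench import env
import cv2,pickle
for n in("top","side"):
    s=env.snapshot(n); cv2.imwrite(f"pics/{n}0.png",s["frame"][:,:,::-1]); pickle.dump(s,open(n+".pkl","wb"))
    print(n,s["intrinsics"].tolist(),s["k1"],(-s["R"].T@s["t"]).round(3),s["R"].round(2).tolist())
E
```

```text
pics
top [[522.5414727285012, 0.0, 317.7024243741654], [0.0, 522.5414727285012, 241.27758722168025], [0.0, 0.0, 1.0]] -0.04660524453839431 [0.372 0.222 1.09 ] [[-0.01, -1.0, -0.0], [-0.98, 0.01, -0.19], [0.19, -0.0, -0.98]]
side [[510.08400892989613, 0.0, 319.6895589715892], [0.0, 510.08400892989613, 240.82042132339285], [0.0, 0.0, 1.0]] -0.09856383504056476 [0.511 1.008 0.571] [[-1.0, -0.08, -0.01], [-0.04, 0.5, -0.86], [0.08, -0.86, -0.5]]
```

View pics/top0.png

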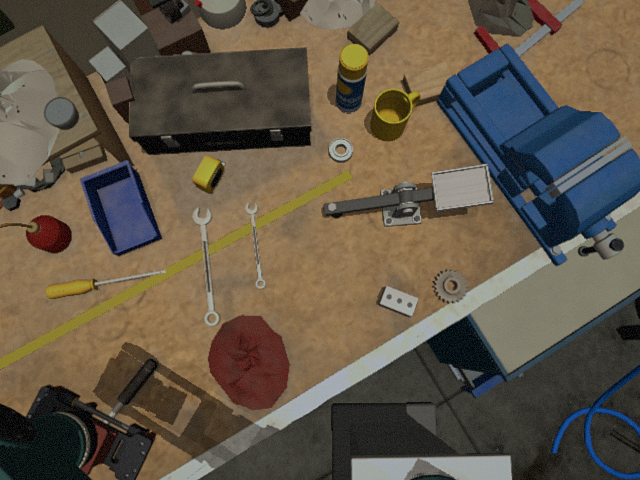

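View pics/side0.png

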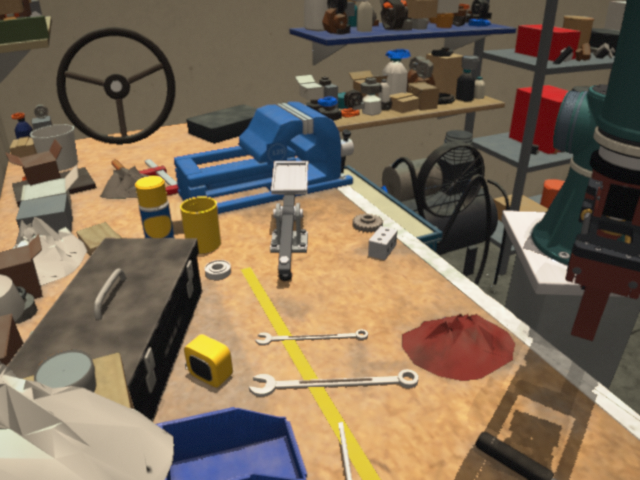

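```bash
python3 - <<'E'
import cv2
t=cv2.imread("pics/top0.png");s=cv2.imread("pics/side0.png")
r=lambda c,k:cv2.resize(c,None,fx=k,fy=k,interpolation=cv2.INTER_CUBIC)
cv2.imwrite("pics/c1.png",r(t[155:325,310:510],3.5)) 
a=r(t[195:335,185:275],4); b=r(s[320:400,240:430],2)
b=cv2.copyMakeBorder(b,0,400,0,0,0)
cv2.imwrite("pics/c2.png",cv2.hconcat([a,b]))
cv2.imwrite("pics/c3.png",r(s[150:285,260:410],4))
E
```

```text
(no output)
```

View pics/c1.png

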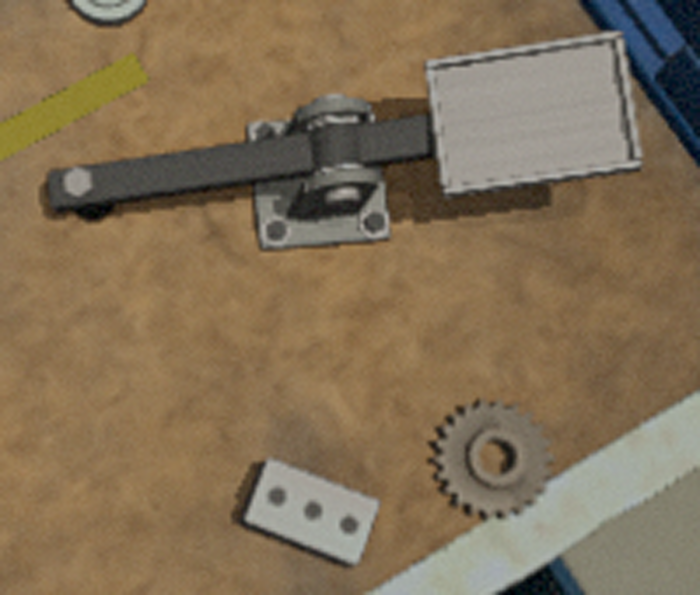

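View pics/c2.png

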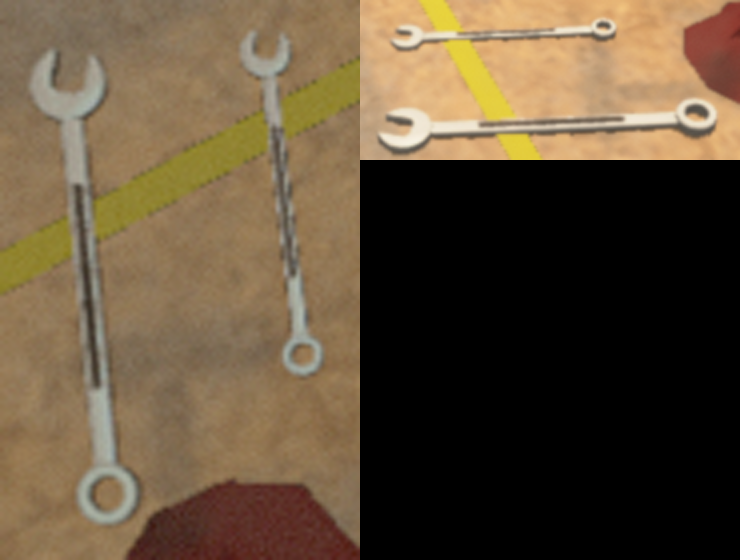

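View pics/c3.png

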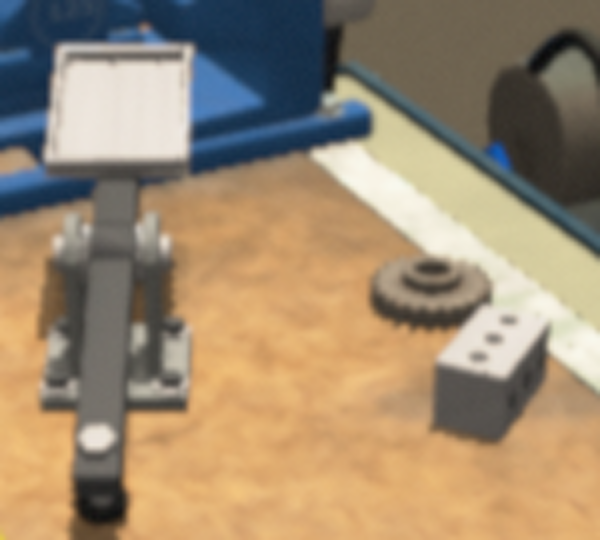

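The pictures show the block top at about (399,301), the hold-down pad at (333,208), the tray at (462,187), and the long wrench with its jaw at (203,215) and ring at (212,318), all in top-view pixels. The arm is down and both wrenches' jaws face +x.

```bash
cat > h.py <<'E'
import numpy as np, pickle
from scipy.optimize import least_squares
S={n:pickle.load(open(n+".pkl","rb")) for n in("top","side")}
def proj(n,X):
    s=S[n]; c=np.atleast_2d(X)@s["R"].T+s["t"]; u=c[:,:2]/c[:,2:]
    u=u*(1+s["k1"]*(u**2).sum(1,keepdims=True)); K=s["intrinsics"]
    return u*[K[0,0],K[1,1]]+K[:2,2]
def px(p,k,off): return (np.array(p,float)+.5)/k-.5+off
def place(q,P):
    c,s=np.cos(q[2]),np.sin(q[2]); P=np.array(P,float)
    return np.c_[q[0]+c*P[:,0]-s*P[:,1], q[1]+s*P[:,0]+c*P[:,1], P[:,2]]
def fit(obs,q0):
    f=lambda q:np.concatenate([(proj(n,place(q,P))-p).ravel() for n,P,p in obs])
    r=least_squares(f,q0,loss="soft_l1"); print(r.x.round(4),"res px",f(r.x).reshape(-1,2).round(1).tolist()); return r.x
T=lambda p:px(p,3.5,[310,155]); D=lambda p:px(p,4,[260,150])
W=lambda p:px(p,4,[185,195]); V=lambda p:px(p,2,[240,320])
E
python3 - <<'E'
from h import *
B=[(.02,.035,.04),(.02,-.035,.04),(-.02,-.035,.04),(-.02,.035,.04)]
bt=T([(268,460),(378,500),(355,565),(245,522)]); bs=D([(435,367),(487,305),(550,325),(500,382)])
for o in ([("top",B,bt)],[("side",B,bs)],[("top",B,bt),("side",B,bs)]): fit(o,[.3,.05,-.3])
zp=.08;c,s=np.cos(.24),np.sin(.24)
rim=lambda x,y,z=.095:(x,-.15+c*(y+.15)+s*(z-zp),zp-s*(y+.15)+c*(z-zp))
R=[rim(.039,-.206),rim(.039,-.314),rim(-.039,-.314),rim(-.039,-.206)]
P=[(-.04,-.11,0),(-.04,-.19,0)]
ht=T([(427,62),(622,33),(640,168),(446,192)]); pt=T([(263,249),(388,238)]); hs=D([(192,45),(192,45)])
hs=D([(46,165),(58,45),(192,45),(188,165)])
for o in ([("top",R,ht)],[("top",P,pt)],[("side",R,hs)],[("top",R+P,np.r_[ht,pt]),("side",R,hs)]): fit(o,[.43,.2,0])
Q=[(0,-.112,.01),(0,.105,.008)]
wt=W([(107,494),(68,89)]); ws=V([(337,114),(44,128)])
for o in ([("top",Q,wt)],[("side",Q,ws)],[("top",Q,wt),("side",Q,ws)]): fit(o,[.35,.45,-1.57+1.57])
E
```

```text
[ 0.4559  0.0591 -0.375 ] res px [[-0.7, -0.8], [0.7, 0.2], [0.8, 0.3], [-0.8, 0.1]]
[ 0.459   0.0653 -0.4275] res px [[-1.0, -0.8], [-0.6, 0.6], [0.8, -0.1], [0.6, 0.2]]
[ 0.4571  0.0601 -0.3944] res px [[-0.9, -1.6], [0.2, -0.0], [-0.1, 0.0], [-1.3, -0.9], [0.3, -1.7], [-0.3, -0.5], [1.2, -1.5], [2.1, -1.1]]
[0.6507 0.1928 0.0679] res px [[-0.4, -0.4], [0.3, -0.2], [1.0, 0.1], [-1.0, 0.6]]
[0.6503 0.1907 0.0815] res px [[-0.6, 0.1], [0.6, -0.1]]
[0.6495 0.1986 0.0816] res px [[-0.1, -0.5], [0.2, 0.9], [-0.1, 0.7], [0.0, -0.7]]
[0.6509 0.1925 0.0734] res px [[-0.4, -1.1], [0.2, -1.2], [1.1, -0.9], [-0.8, -0.1], [-1.6, 0.2], [-0.3, 0.4], [0.5, -1.7], [1.0, -0.1], [0.6, -0.2], [0.4, -1.8]]
[ 0.537   0.4545 -1.4428] res px [[0.0, 0.1], [-0.0, -0.1]]
[ 0.5404  0.4581 -1.4408] res px [[-1.2, 0.2], [1.1, 0.0]]
[ 0.5386  0.4564 -1.4399] res px [[-0.7, -0.6], [-1.0, -0.8], [-0.1, -0.6], [2.5, -0.7]]
```

```bash
cat >> h.py <<'E'
def ori(a):
    y=np.array([np.cos(a),np.sin(a),0]); z=np.array([0,0,-1.]); return np.c_[np.cross(y,z),y,z]
def best(env,p,a):
    q0=np.array(env.read_qpos()); c=[]
    for b in(a,a+np.pi):
        q=env.inverse_kinematics(p,ori(b))
        if q is not None: c.append((abs(np.array(q)-q0).max(),b))
    return ori(min(c)[1])
E
python3 - <<'E'
from h import *
from bench import env
s=S["side"]
for u in [(290,105),(240,140)]:   # vise height along assumed depth
    for y in(-.05,-.15,-.25):
        r=least_squares(lambda v:proj("side",[v[0],y,v[1]])[0]-u,[.7,.1]).x; print(u,y,r.round(3),proj("top",[r[0],y,r[1]]).round())
p=[.4565,.0600]
o=best(env,p+[.2],-.385); print(o.round(2).tolist())
env.move_to(p+[.2],o); env.movel(p+[.025],feed=.2)
env.grasp(40); w=env.read_gripper_width(); 
env.movel(p+[.22],feed=.2); print(w,env.read_gripper_width(),env.read_gripper_force(),env.read_ft_force(),env.read_clock(),env.read_qpos())
o2=best(env,[.671,-.066,.2],.077); print(o2.round(2).tolist(), env.inverse_kinematics([.671,-.066,.11],o2))
E
```

```text
(290, 105) -0.05 [0.664 0.283] [[483. 160.]]
(290, 105) -0.15 [0.678 0.256] [[535. 157.]]
(290, 105) -0.25 [0.693 0.229] [[584. 155.]]
(240, 140) -0.05 [0.778 0.204] [[465. 116.]]
(240, 140) -0.15 [0.803 0.169] [[511. 111.]]
(240, 140) -0.25 [0.828 0.135] [[553. 107.]]
[[0.38, 0.93, 0.0], [0.93, -0.38, 0.0], [0.0, 0.0, -1.0]]
0.4536532875612721 0.45081743006506425 39.9973601102829 [-0.06543019 -0.61737871 -7.79888473] 4.9583 [-1.94793306e-02  1.72740125e-01  1.81897246e+00 -2.38922275e-06
  1.15311783e+00  3.65465317e-01]
[[-0.08, 1.0, 0.0], [1.0, 0.08, 0.0], [0.0, 0.0, -1.0]] [-2.00413395e-01  5.81050383e-01  1.46141742e+00 -4.44089210e-16
  1.09912485e+00 -2.77413395e-01]
```

```bash
python3 - <<'E'
import cv2
t=cv2.imread("pics/top0.png");s=cv2.imread("pics/side0.png")
r=lambda c,k:cv2.resize(c,None,fx=k,fy=k,interpolation=cv2.INTER_CUBIC)
cv2.imwrite("pics/c4.png",cv2.vconcat([r(t[90:230,440:640],2.8)[:300],r(s[95:195,170:370],2.8)]))
E
```

```text
(no output)
```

View pics/c4.png

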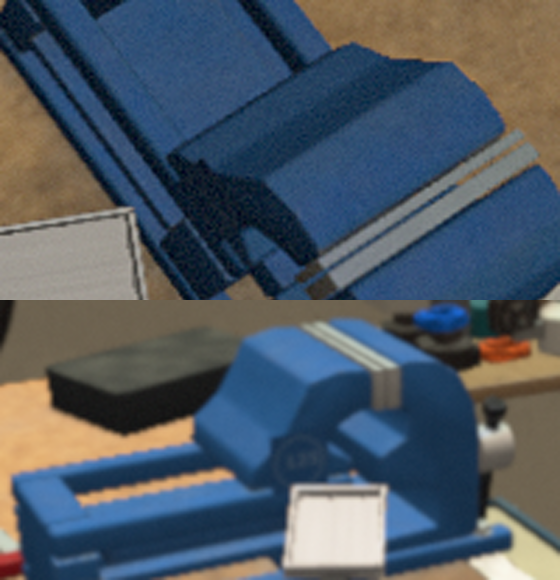

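```bash
python3 - <<'E'
from h import *
for a,b in [((551,188),(305,121)),((501,145),(262,160)),((565,106),(240,136)),((534,155),(289,124))]:
    r=least_squares(lambda X:np.r_[proj("top",X)[0]-a,proj("side",X)[0]-b],[.7,-.2,.1]);print(a,r.x.round(3),r.fun.round(1))
E
```

```text
(551, 188) [ 0.644 -0.197  0.203] [-0.  -1.9  2.4  0.7]
(501, 145) [ 0.752 -0.143  0.122] [ 0.   0.5 -0.6 -0.2]
(565, 106) [ 0.831 -0.274  0.137] [-0.1 -0.6  0.8  0.3]
(534, 155) [ 0.695 -0.169  0.208] [ 0.2  3.1 -4.  -1.3]
```

The vise corner nearest the tray is about 45 mm clear of the gripper body, so I'm placing the block.

```bash
python3 - <<'E'
from h import *
from bench import env
import cv2
hx,hy,ya=.6507,.1932,.075
p=[hx+.26*np.sin(ya),hy-.26*np.cos(ya)]; print(p)
o=best(env,p+[.2],ya)
env.move_to(p+[.2],o); env.movel(p+[.13],feed=.12)
print(env.read_ft_force())
hit=env.movel(p+[.110],feed=.03,threshold=14)
print(hit,env.read_eef_pos(),env.read_ft_force())
for n in("top","side"):
    s=env.snapshot(n); cv2.imwrite(f"pics/{n}1.png",s["frame"][:,:,::-1])
print(env.read_clock())
t=cv2.imread("pics/top1.png");s=cv2.imread("pics/side1.png")
r=lambda c,k:cv2.resize(c,None,fx=k,fy=k,interpolation=cv2.INTER_CUBIC)
cv2.imwrite("pics/c5.png",cv2.hconcat([r(t[140:290,310:510],2),r(s[130:280,220:420],2)]))
E
```

```text
[np.float64(0.6701817238909129), np.float64(-0.06606909270917397)]
[-0.73382011  1.05848397 -5.64059573]
True [ 0.6707149  -0.06661616  0.1117038 ] [-0.15004756 -1.10030993  5.83473413]
7.4
```

View pics/c5.png

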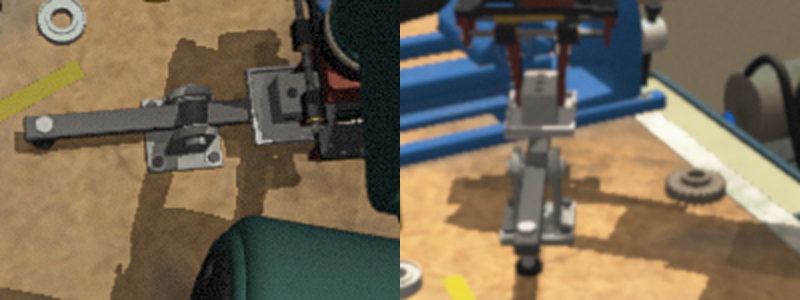

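The beam is level and up, with the block inside the rim (crop about (280,95) in the top half, (540,95) in the side half). Next I release, go to the wrench and look.

```bash
python3 - <<'E'
from h import *
from bench import env
import cv2
env.open(); e=env.read_eef_pos(); env.movel([e[0],e[1],.24],feed=.2)
w=[.5380,.4552]; a=-1.441   # tool y along wrench x
o=best(env,w+[.15],a); env.move_to(w+[.15],o)
for n in("top","side"):
    s=env.snapshot(n); cv2.imwrite(f"pics/{n}2.png",s["frame"][:,:,::-1])
print(env.read_clock(),env.read_ft_force(),env.read_qpos())
t=cv2.imread("pics/top2.png");s=cv2.imread("pics/side2.png")
r=lambda c,k:cv2.resize(c,None,fx=k,fy=k,interpolation=cv2.INTER_CUBIC)
cv2.imwrite("pics/c6.png",cv2.vconcat([r(t[155:230,310:510],4)[:, :800],r(s[145:220,210:410],4)[:300]]))
E
```

```text
11.15 [-0.07798312 -0.43461904  0.23563273] [ 6.02537359e-01  5.79563746e-01  1.34971811e+00 -2.14868436e-04
  1.21184957e+00 -1.09614100e+00]
```

View pics/c6.png

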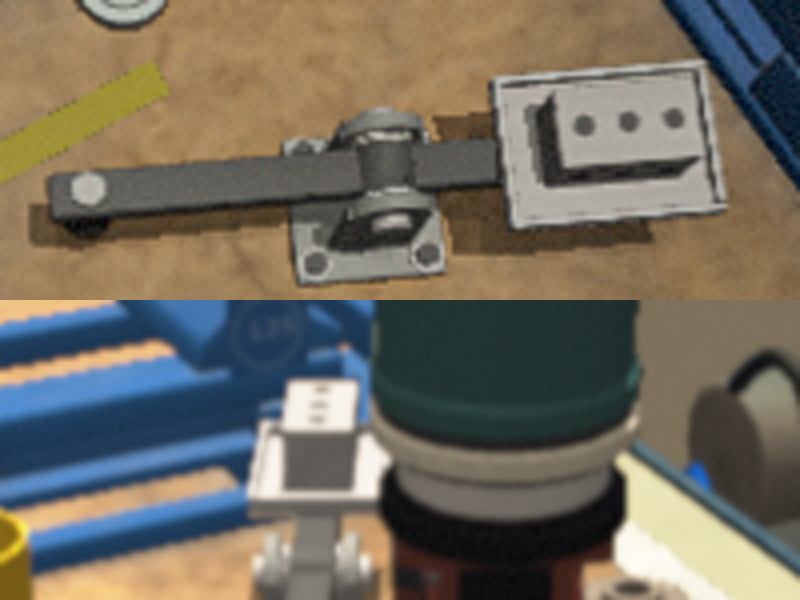

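The block sits flat inside the rim, roughly centred (crop about (628,122)), and the arm is up. I'm refining the hold-down pose and picking up the wrench.

```bash
python3 - <<'E'
from h import *
from bench import env
F=lambda p:px(p,4,[310,155])
R=[(.039,-.206,.095),(.039,-.314,.095),(-.039,-.314,.095),(-.039,-.206,.095),(0,0,.087)]
h=fit([("top",R,F([(492,80),(706,63),(726,210),(511,228),(88,188)]))],[.65,.19,.07])
B=[(.02,.035,.127),(.02,-.035,.127),(-.02,-.035,.127),(-.02,.035,.127)]
b=fit([("top",B,F([(555,85),(695,68),(703,155),(563,168)]))],[.67,-.066,.07])
w=[.5380,.4552]
env.movel(w+[.05],feed=.2); env.movel(w+[.0135],feed=.05,threshold=15)
env.grasp(40); print(env.read_eef_pos(),env.read_gripper_width()*88,env.read_ft_force())
env.movel(w+[.13],feed=.2); print(env.read_gripper_width()*88,env.read_gripper_force(),env.read_wrist_torque(),env.read_ft_force(),env.read_clock())
E
```

```text
[0.6498 0.1924 0.0697] res px [[0.0, -0.6], [-0.3, -0.2], [0.3, 0.6], [0.1, 0.2], [-0.2, 0.0]]
[ 0.671  -0.0682  0.0778] res px [[-0.7, 0.2], [-0.2, 1.5], [0.9, -0.4], [0.1, -0.7]]
[0.53798639 0.45525583 0.0134917 ] 11.258212894368405 [-0.36008009 -0.66197386 -0.43638505]
11.439193970707692 39.999462962150574 [ 0.07489258  0.02526154 -0.01964088] [ 1.58808361e-03  3.42481039e-01 -1.94376615e+00] 14.575
```

```bash
python3 - <<'E'
from h import *
from bench import env
import cv2
hx,hy,ya=.650,.1927,.072; d=np.array([np.cos(ya),np.sin(ya)])
p=(np.array([hx,hy])-.20*d).tolist(); o=best(env,p+[.13],ya-np.pi/2); print(o.round(2).tolist(),p)
env.move_to(p+[.13],o); env.movel(p+[.0165],feed=.15)
print(env.read_eef_pos(),env.read_ft_force(),env.read_clock())
for n in("top","side"):
    s=env.snapshot(n); cv2.imwrite(f"pics/{n}3.png",s["frame"][:,:,::-1])
t=cv2.imread("pics/top3.png");s=cv2.imread("pics/side3.png")
r=lambda c,k:cv2.resize(c,None,fx=k,fy=k,interpolation=cv2.INTER_CUBIC)
cv2.imwrite("pics/c7.png",cv2.vconcat([r(t[180:330,250:450],4)[:400],r(s[200:250,240:440],4)[:200]]))
E
```

```text
[[-1.0, -0.07, 0.0], [-0.07, 1.0, 0.0], [-0.0, 0.0, -1.0]] [0.45051817608989475, 0.17831243837553531]
[0.45118316 0.17874402 0.01687411] [ 0.61641607 -0.17556384 -2.10079922] 16.6
```

View pics/c7.png

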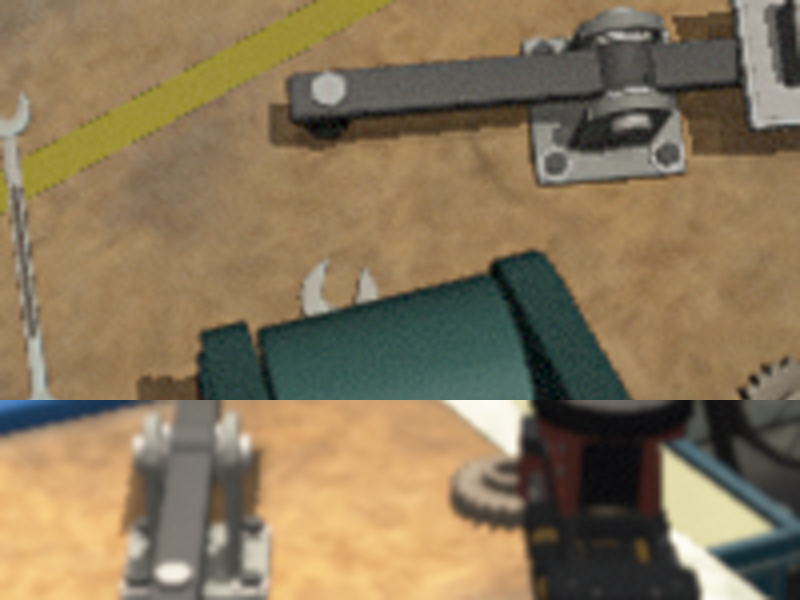

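```bash
python3 - <<'E'
from h import *
F=lambda p:px(p,4,[250,180])
q=[.4512,.1787,.072-np.pi/2]
P=[(-.02,.105,.011),(.02,.105,.011),(-.01,.128,.011),(.01,.128,.011)]
print((((proj("top",place(q,P))-[250,180])+.5)*4-.5).round(1))
print("bolt/pad", (((proj("top",[[.650,.1927,.087],[.650,.1927,.04]])-[250,180])+.5)*4-.5).round(1))
E
```

```text
[[300.  303.3]
 [376.  297.2]
 [315.3 258.7]
 [353.1 255.7]]
bolt/pad [[326.8  87.9]
 [324.5 112.1]]
```

The jaw is within about 1 mm of prediction, with its tips at crop (325,262) and (365,268). Next I slide it in.

```bash
python3 - <<'E'
from h import *
from bench import env
import cv2
hx,hy,ya=.650,.1927,.072; d=np.array([np.cos(ya),np.sin(ya)])
p0=(np.array([hx,hy])-.20*d).tolist(); p=(np.array([hx,hy])-.104*d).tolist()
env.movel(p0+[.0148],feed=.05)
print(env.movel(p+[.0148],feed=.05,threshold=12),env.read_eef_pos(),env.read_ft_force())
print(env.movel(p+[.0132],feed=.02,threshold=6),env.read_eef_pos(),env.read_ft_force())
env.open(); env.pause(.2); env.movel(p+[.06],feed=.1)
b=[p[0]-.1,p[1],.2]; env.movel(b,feed=.2)
q=list(env.read_qpos()); q[0]=1.2; env.set_joints(q)
for n in("top","side"):
    s=env.snapshot(n); cv2.imwrite(f"pics/{n}4.png",s["frame"][:,:,::-1])
print(env.read_clock())
t=cv2.imread("pics/top4.png");s=cv2.imread("pics/side4.png")
r=lambda c,k:cv2.resize(c,None,fx=k,fy=k,interpolation=cv2.INTER_CUBIC)
cv2.imwrite("pics/c8.png",cv2.hconcat([r(t[160:310,300:500],3)[:450,:540],r(s[150:300,240:320],3)]))
E
```

```text
False [0.54595845 0.18519692 0.01479077] [ 0.63707406 -1.06790677 -1.85137699]
False [0.54631552 0.18530333 0.01342905] [-0.81555639 -1.15942997  2.24960086]
24.05
```

View pics/c8.png

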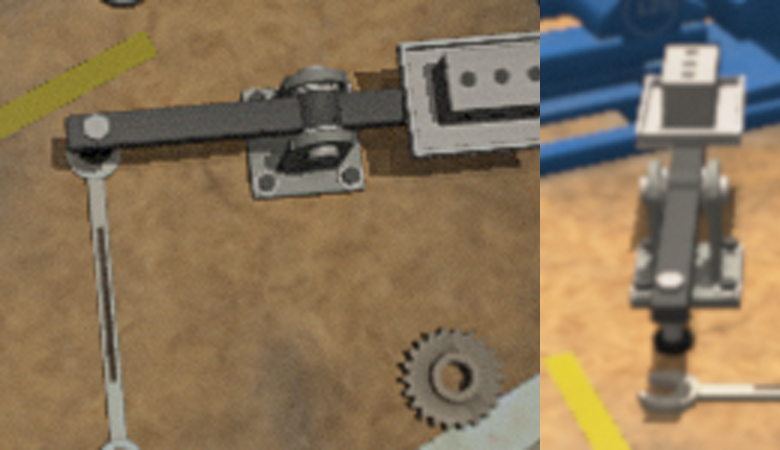

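```bash
python3 - <<'E'
from h import *
import cv2
q=[.5463,.1853,.072-np.pi/2]
print("pred side jaw/pad",proj("side",[[.650,.1927,.008],[.650,.1927,.04]]).round(1),"obs jaw",(281.3,279.8),"pad",(284,263))
print("pred top ring/shank", proj("top",place(q,[(0,-.112,.01),(0,.08,.007),(0,-.0,.007)])).round(1))
t=cv2.imread("pics/top4.png"); g=cv2.cvtColor(t,cv2.COLOR_BGR2HSV)
m=((g[...,1]<70)&(g[...,2]>110)).astype(np.uint8); m[:216]=0; m[330:]=0; m[:,:320]=0; m[:,352:]=0
for r in(222,230,262,290): print(r,np.nonzero(m[r])[0])
ys,xs=np.nonzero(m[300:330]); print("ring",xs.min(),xs.max(),xs.mean(),ys.min()+300,ys.max()+300, np.nonzero(m[300:330].any(1))[0]+300,[int(v) for v in m[300:330].sum(1)])
print("outer end pred",proj("top",place(q,[(0,-.128,.01),(-.016,-.112,.01),(.016,-.112,.01)])).round(1))
E
```

```text
pred side jaw/pad [[285.3 278.5]
 [284.6 264.7]] obs jaw (281.3, 279.8) pad (284, 263)
pred top ring/shank [[339.4 313. ]
 [331.3 222.5]
 [334.6 259.5]]
222 [329 330 331 332 333 334]
230 [330 331 332 333 334 335]
262 [333 334 337 338]
290 [335 336 337 338 339 340]
ring 332 347 339.60818713450294 300 321 [300 301 302 303 304 305 306 307 308 309 310 311 312 313 314 315 316 317
 318 319 320 321] [6, 6, 6, 6, 5, 6, 6, 9, 12, 13, 8, 8, 7, 7, 6, 7, 8, 10, 12, 11, 9, 3, 0, 0, 0, 0, 0, 0, 0, 0]
outer end pred [[340.1 320.8]
 [331.6 313.6]
 [347.1 312.3]]
```

The wrench agrees with the prediction within about 1.5 mm in both views, the block is in its tray and the arm is up. I'm handing the job in.

```bash
python3 -c "
from bench import env
print(env.read_ft_force()); print(env.finish_job())"
```

```text
[ 0.22396644 -0.15786081 -0.31797506]
the job is handed in; nothing more can be done
None
```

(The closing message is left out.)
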